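# Rinse the cleaning brush and close the rinse jar

### The arm

A 6-joint arm with a two-finger parallel gripper is mounted at the origin on the work surface. World frame = base frame: x ahead of the robot, y to its left, z up, the work surface at z = 0. Lengths are in m, angles in rad, forces in N, time in s.
With the tool pointing down it reaches from about 0.3 to 0.875 m from the base axis. Payload 6.4 kg.
Tool frame: the origin (TCP) lies between the finger pads, 19 mm behind the fingertips; this is the grasp point; z points along the fingers, y is the direction in which the jaws open and shut (so a half turn about z gives the same grasp; the last joint's range is limited). The gripper opens to 85 mm and grips with 20 to 120 N. Pads are 22 mm wide; open, the fingers measure 114 mm over their backs; the gripper's body (76 mm by 85 mm) begins 54 mm behind the grasp point. The pads swing forward as they close: fully open they stand 13 mm farther back than shut.
Start: joints at [-1.508, 0.181, 1.607, -0, 1.354, -0.206], TCP at [0.153, -0.554, 0.25] pointing down, gripper open.
Joint ranges: [-2.99, 2.99], [-0.89, 2.07], [0.3, 2.58], [-1.14, 4.28], [0, 2.63], [-3.12, 3.12]. Speed limits (rad/s): [2.57, 2.57, 3.01, 3.14, 3.14, 3.14].

### API

Orientations are given as a unit quaternion [w, x, y, z].
In Python, from bench import ctrl gives the robot as it stands.
- The arm moves only by the tool drive_tool, never from a script. Its argument "commands" is a list that holds one entry, the list of rows, each a list of 7 numbers: the shift along the tool's x, y, z in units of 50 mm (1.0 is 50 mm), then the turn, a rotation vector about the tool's x, y, z in units of 8 degrees (1.0 is 8 degrees), then the closure in counts, from 0 (fully open) to 255 (shut). A call has 1 to 10 rows; each row shifts and turns the commanded pose from where the row before left it, along the tool's axes as they then stand; what a row does not reach is not made up. A row lasts 1/10 s, in which the tool goes at most 50 mm and 8.59 degrees, less where a joint would pass 70% of its speed; a pose out of reach is approached as far as the arm can. A call is refused whole if a number of a shift passes 1 or a number of a turn 1, either way. A call with a gripper value outside its range is refused whole. The fingers move at their own pace and stop on an object; the grip force is fixed at half the most. Time passes only in rows, so rows that do not move let the fingers close. It gives the time, the measured TCP pose, the force and the opening at its end, in the units of the state.
- ctrl.get_obs(): the state, without advancing time (a new reading comes with each control period).
- ctrl.camera(name): name is "scene" or "top"; returns a dict with "pixels" (420x560x3 uint8, red, green, blue), "depth" (420x560 float32, m along the optical axis (not along the pixel's ray), 0 where there is no reading), "intrinsics" (3x3 intrinsics, pixels), "R" (3x3) and "t" (3): a world point X has camera coordinates R X + t. Camera axes: x right, y down, z forward; pixel columns grow to the right and rows downward; lengths in m; the calibration is good to about 2 mm. A picture is of the moment at which its call begins.
- ctrl.hand_in(): hands the job in, once; it reports no verdict.
The state is a dict: "time_s": time; "q": joint angles; "dq": joint speeds; "joint_efforts": joint torques, N m; "eef_pos": TCP position; "eef_rot": TCP orientation; "wrist_force": force on the tool from outside, world axes, zero at the start; "torque": the same for the moment, N m; "opening": opening from 0.0 (shut) to 1.0 (fully open).
Only numpy, scipy, OpenCV 4.12 (cv2) and the standard library are available. Lean on these libraries where they do the work, as an engineer would, in place of code of your own. Each camera call takes 0.05 s, during which the arm holds its last target. There are 200 camera calls.

### The job

Finish up at the cleaning bench: dip the brush's bristles a good 2 cm below the rim of the open steel rinse jar without jamming them against it, lay the brush back across both bars of its wavy rest, then take the steel lid, lower it gently onto the jar and let go once it sits fully home, centred and level on the rim. Leave the jar upright where it stands and do not touch the excavated black pot or shift the other things.

Things in the scene. Friction and masses are not known exactly. Their poses are not given: they have to be found in the camera images.
- jar: Open round jar of bare steel, loose, standing on the bench: outside diameter 100 (rolled bead at the rim 105), height 80, mouth 94 across, inside floor 4 above the bench. Origin: centre of its underside; z up its axis. Mass about 0.5 kg.
- jar_rim (a point): Centre of the jar's mouth, in the plane of the rim, 80 mm above the jar's underside.
- lid: Loose steel lid, knob up: flange 109 across, 4 thick; below it a spigot 7 deep, 87 across (81 at its foot), that drops into the jar's mouth with 3.5 play all round; on top an upright knob: stem 14 across, then a head 22 across from 11 to 33 above the flange's underside. Origin: axis, plane of the flange's underside (7 above the bench at the start; at jar_rim when seated), z up. 0.16 kg.
- lid_knob (a point): Point on the knob's axis, 26 mm above the lid's origin (and 22 above the flange's upper face): a good height for the TCP when the knob is gripped from above.
- brush: Loose round brush, 244 long, 35 g: wooden handle 11 thick, black ferrule 15, pale rigid bristles 40 long, up to 16 thick, tapering to 4 mm. Origin on the axis near the centre of mass (grip here), x to the bristles: butt at x = -110, ferrule 70 to 94, point 134. Starts level in a valley of the rest, axis 53 above the bench, origin about midway between the bars.
- brush_tip (a point): Point of the bristles, 134 mm from the brush's origin along its x.
- rest: White rest fixed to the bench: two upright bars along its y, at x = -55 and 55, 8 thick, 140 long; only two low feet (8 high, y = -62, 62) join them. Zigzag tops: 90-degree valleys 45 above the bench at y = -42, -14, 14, 42, peaks 14 higher between. An 11 mm handle lies along x, axis 53 up. Origin: centre of underside. Brush at y = -42 or 42, scraper in the other; any free valley will do.
- scraper: Bystander: bamboo scraper, handle 11 mm in diameter, 203 long with a flat 13 mm blade at the +x end, lying in the rest's other outer valley. Origin on its axis, midway between the bars.
- bowl: Bystander: open white porcelain bowl, 90 across, 42 high. Origin: centre of its underside.
- sprayer: Bystander: green trigger spray bottle, 80 across, 194 high, at the far side. Origin: centre of its underside.
- reagent: Bystander: brown glass bottle with white cap, 68 across, 135 high, at the far side. Origin: centre of its underside.
- sample_pot: Bystander: small white closed pot, 42 across, 36 high. Origin: centre of its underside.
- scale_bar: Bystander: flat black-and-white photo scale, 150 x 20 x 6, lying on the bench near the left side. Origin: centre of its underside.
- pot: The excavated black pot (fixed, not to be touched): 260 across, 154 high with a neck 156 across, on a 45 mm high yellow foam block 300 square at the right side of the bench. Origin: centre of its underside, on top of the foam.

How it is judged:
By the outcome, as a careful person would: the job done as asked, in the order asked, and still so for the second after the job is handed in, with the robot touching nothing.
It also fails if it takes over 61 s, if anything falls off the work surface, if the arm or the gripper's body presses on something with over 40 N, if the wrist force passes 120 N, or if a joint passes its speed limit or range.

## Working session

There is one attempt and no reset: what is moved stays moved. The work goes in short steps, Python scripts to look and compute and a tool call to move; the robot and the scene stay as the last step left them, time stands still between calls to the robot, and variables do not carry over. Pictures are saved under pics/ and viewed, about 8 in all and at most 12, crops included, and the job is handed in when it is done.

Besides the shell and the picture viewer there is one more tool, called after "Emit:" as name([rows], argument=value, ...), one row to a line, values as JSON. drive_tool: Moves the arm, as the interface text tells. Its arguments: {"type":"object","properties":{"commands":{"type":"array","items":{"type":"array","items":{"type":"array","items":{"type":"number"}}}}},"required":["commands"]}

```bash
mkdir -p pics; ls; cat > h.py <<'E'
import numpy as np, cv2
from bench import ctrl
def cam(n):
    c=ctrl.camera(n); c['K']=np.array(c['intrinsics']);c['R']=np.array(c['R']);c['t']=np.array(c['t']).ravel();return c
def save(c,f): cv2.imwrite('pics/'+f,c['pixels'][:,:,::-1])
def cloud(c):
    d=c['depth'];v,u=np.mgrid[:d.shape[0],:d.shape[1]]
    K=c['K'];P=np.stack([(u-K[0,2])/K[0,0]*d,(v-K[1,2])/K[1,1]*d,d],-1)
    W=(P-c['t'])@c['R'];W[d==0]=np.nan;return W
def ray(c,u,v,z):
    o=-c['R'].T@c['t'];r=c['R'].T@np.linalg.inv(c['K'])@[u,v,1];return o+r*(z-o[2])/r[2]
def proj(c,X):
    p=c['K']@(c['R']@np.array(X)+c['t']);return p[:2]/p[2]
E
python3 - <<'E'
from h import *
for n in('scene','top'):
    c=cam(n);save(c,n+'0.png');np.save(n+'0.npy',c,allow_pickle=True);print(n,-c['R'].T@c['t'],c['R'][2],c['K'][0,0])
o=ctrl.get_obs();print(o)
E
```

```text
pics
scene [1.51660003 0.04594982 0.88928272] [-0.75596564 -0.10442697 -0.64622825] 435.7747708539783
top [ 0.32431054 -0.1197035   1.20227759] [ 0.24159191  0.01016031 -0.97032475] 397.42017321409355
{'time_s': 0.1, 'q': array([-1.50832809e+00,  1.81492220e-01,  1.60789478e+00,  8.86481281e-06,
        1.35380358e+00, -2.06272745e-01]), 'dq': array([ 0.0010128 , -0.00294175, -0.00293702,  0.00044778, -0.00085988,
        0.00062031]), 'joint_efforts': array([ 9.45951469e-04, -4.45877266e+01, -3.52235055e+01, -2.31828135e-04,
        4.20530123e-03, -2.85310229e-06]), 'eef_pos': array([ 0.15267776, -0.55387929,  0.24916629]), 'eef_rot': array([-7.96589172e-04,  9.90985673e-01,  1.33965512e-01,  6.17143767e-05]), 'wrist_force': array([ 0.14237471, -0.0793532 , -1.02556298]), 'torque': array([-0.03383908, -0.0020674 , -0.07135439]), 'opening': 0.999243838558418}
```

View pics/top0.png

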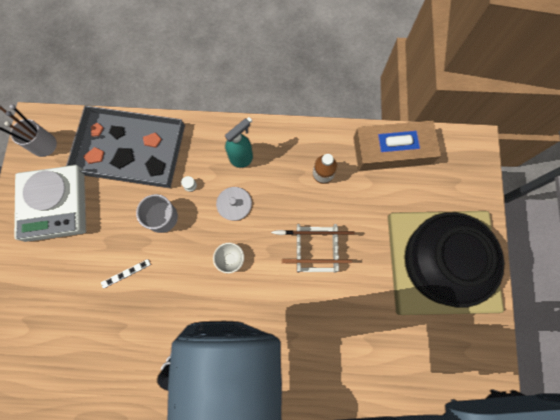

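View pics/scene0.png

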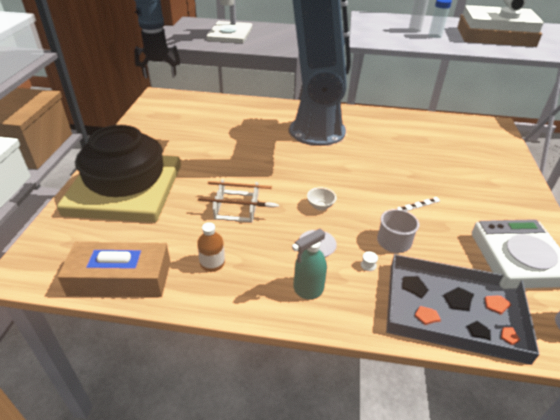

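The top view shows the brush in the upper valley (pixels 273–363, row 233, bristles to the left). The jar is at (157,213), the lid at (234,204), the bowl at (228,258) and the scraper at row 261. In the scene view the jar is at (397,230), the lid at (320,243) behind the sprayer, and the brush at (198–278, 203).

```bash
cat > m.py <<'E'
from h import *
def circ(P):
    A=np.c_[2*P[:,:2],np.ones(len(P))];s=np.linalg.lstsq(A,(P[:,:2]**2).sum(1),rcond=None)[0]
    return s[:2],np.sqrt(s[2]+s[:2]@s[:2])
def crop(W,u0,u1,v0,v1,z0,z1):
    Q=W[v0:v1,u0:u1].reshape(-1,3);return Q[(Q[:,2]>z0)&(Q[:,2]<z1)]
E
python3 - <<'E'
from m import *
T=np.load('top0.npy',allow_pickle=True).item();S=np.load('scene0.npy',allow_pickle=True).item()
WT,WS=cloud(T),cloud(S)
print('table z',np.nanmedian(WT[300:330,100:150,2]),np.nanmedian(WS[300:310,200:260,2]))
def rep(n,Q):
    print(n,len(Q),'zpct',np.percentile(Q[:,2],[2,50,98]).round(4),'mid',((Q.max(0)+Q.min(0))/2).round(4),'ext',np.ptp(Q,axis=0).round(4))
for nm,W,j,l,b in(('top',WT,(130,185,190,240),(212,255,183,225),(268,368,225,240)),('scene',WS,(370,425,205,255),(285,345,225,265),(190,285,193,212))):
    Q=crop(W,*j,.072,.095);rep(nm+' jar rim',Q);print(circ(Q))
    hull=cv2.convexHull(Q[:,:2].astype(np.float32))[:,0];print(' hull circ',circ(hull),cv2.minEnclosingCircle(Q[:,:2].astype(np.float32)))
    Q=crop(W,*l,.005,.022);rep(nm+' lid flange',Q);print(cv2.minEnclosingCircle(Q[:,:2].astype(np.float32)))
    Q=crop(W,*l,.03,.06);rep(nm+' lid knob',Q)
    Q=crop(W,*b,.042,.075);rep(nm+' brush+',Q)
    if nm=='top':
        Q=crop(W,*b,.05,.075);x,y=Q[:,0],Q[:,1];
        for y0 in np.arange(y.min(),y.max(),.02):
            m=(y>=y0)&(y<y0+.02);print(y0.round(3),np.median(x[m]).round(4),Q[m,2].max().round(4),m.sum())
# rest
Q=crop(WT,290,345,222,275,.035,.07);rep('rest',Q)
big=lambda I,a,f:cv2.resize(I[a[2]:a[3],a[0]:a[1],::-1],None,fx=f,fy=f,interpolation=cv2.INTER_CUBIC)
a=big(T['pixels'],(120,370,170,280),3.2);b=big(S['pixels'],(180,430,170,260),3.2)[:248]
cv2.imwrite('pics/crop1.png',np.vstack([a[:,:800],b[:,:800]])[:600])
E
```

```text
table z -8.634880252925008e-05 -0.0002645350129102995
top jar rim 238 zpct [0.0728 0.0789 0.0835] mid [0.5799 0.2672 0.0786] ext [0.1033 0.1044 0.0128]
(array([0.57915293, 0.26696885]), np.float64(0.049254011494151165))
 hull circ (array([0.5797227 , 0.26752384]), np.float64(0.051964047054732745)) ((0.5801381468772888, 0.26757174730300903), 0.053149811923503876)
top lid flange 882 zpct [0.0057 0.0105 0.0155] mid [0.6381 0.0508 0.0134] ext [0.1183 0.1267 0.0169]
((0.645815372467041, 0.04645507037639618), 0.07414299249649048)
top lid knob 43 zpct [0.0338 0.0391 0.0433] mid [0.6329 0.0479 0.0377] ext [0.0196 0.0186 0.0122]
top brush+ 383 zpct [0.0487 0.0563 0.0623] mid [ 0.5484 -0.1969  0.0539] ext [0.0483 0.2407 0.0191]
-0.317 0.5507 0.063 28
-0.297 0.5492 0.0611 28
-0.277 0.5492 0.0616 56
-0.257 0.5487 0.0611 24
-0.237 0.5472 0.0635 25
-0.217 0.5467 0.0629 21
-0.197 0.5457 0.0609 21
-0.177 0.5446 0.0587 31
-0.157 0.5438 0.0615 44
-0.137 0.5419 0.0628 34
-0.117 0.5408 0.0625 33
-0.097 0.5405 0.0624 24
-0.077 0.5401 0.0557 1
scene jar rim 245 zpct [0.0724 0.0781 0.082 ] mid [0.5819 0.26
[... 436 characters left out ...]
t call last):
  File "<stdin>", line 11, in <module>
  File "<stdin>", line 6, in rep
    return _quantile_unchecked(
        a, q, axis, out, overwrite_input, method, keepdims, weights)
    return _ureduce(a,
                    func=_quantile_ureduce_func,
    ...<5 lines>...
                    overwrite_input=overwrite_input,
                    method=method)
    r = func(a, **kwargs)
    result = _quantile(arr,
                       quantiles=q,
    ...<2 lines>...
                       out=out,
                       weights=wgt)
    slices_having_nans = np.isnan(arr[-1, ...])
                                  ~~~^^^^^^^^^
IndexError: index -1 is out of bounds for axis 0 with size 0
```

```bash
cat > nav.py <<'E'
from h import *
from scipy.spatial.transform import Rotation as Ro
def Rt(o): w=o['eef_rot'];return Ro.from_quat([w[1],w[2],w[3],w[0]])
def target(yaw_y,th=0):  # tool down, tool y at azimuth yaw_y deg, then turned about tool y by -th deg
    y=np.radians(yaw_y);Y=np.array([np.cos(y),np.sin(y),0]);Z=np.array([0,0,-1.]);X=np.cross(Y,Z)
    return Ro.from_matrix(np.c_[X,Y,Z])*Ro.from_rotvec([0,-np.radians(th),0])
def show(p,R=None):
    o=ctrl.get_obs();r=Rt(o);d=np.array(p)-o['eef_pos']
    print('t',o['time_s'],'pos',o['eef_pos'].round(4),'F',np.round(o['wrist_force'],1),'op',round(o['opening'],3),'q',o['q'].round(2))
    print('world d',d.round(4),'shift units',(r.inv().apply(d)/.05).round(2),end=' ')
    if R is not None: print('turn units',(np.degrees((r.inv()*R).as_rotvec())/8).round(2))
    else: print()
E
python3 - <<'E'
from m import *; from nav import *
T=np.load('top0.npy',allow_pickle=True).item();S=np.load('scene0.npy',allow_pickle=True).item()
WT,WS=cloud(T),cloud(S)
def rep(n,Q): print(n,len(Q),np.percentile(Q,[2,50,98],axis=0).round(4).tolist() if len(Q) else '')
px=T['pixels'].astype(int)
# rest: white pixels
w=(px.min(2)>150)&(np.ptp(px,axis=2)<45)
for lab,(a,b) in {'barL':(288,306),'barR':(328,345)}.items():
    Q=WT[222:276,a:b][w[222:276,a:b]];Q=Q[Q[:,2]>.03];rep(lab,Q)
    for x0 in np.arange(Q[:,0].min(),Q[:,0].max(),.014): 
        m=(Q[:,0]>=x0)&(Q[:,0]<x0+.014); m.sum() and print('  ',x0.round(3),np.median(Q[m,1]).round(4),np.median(Q[m,2]).round(4))
Q=crop(WT,340,370,255,268,.04,.07);rep('scraper end',Q)
Q=crop(WT,222,262,112,172,.08,.25);rep('sprayer',Q);print(Q.min(0))
Q=crop(WT,205,250,238,278,.02,.06);rep('bowl',Q)
Q=crop(WT,222,245,190,212,.03,.06);rep('knob',Q);print('flange scene circ')
Q=crop(WS,180,290,190,215,.046,.075);rep('brush scene',Q)
for y0 in np.arange(-.32,-.08,.04):
    m=(Q[:,1]>=y0)&(Q[:,1]<y0+.04); m.sum() and print(y0.round(3),np.median(Q[m,0]).round(4),np.median(Q[m,2]).round(4),m.sum())
show([.546,-.207,.18],target(2.7))
f=lambda I,a,k:cv2.resize(I[a[2]:a[3],a[0]:a[1],::-1],None,fx=k,fy=k,interpolation=cv2.INTER_CUBIC)
cv2.imwrite('pics/crop1.png',np.vstack([f(T['pixels'],(120,370,170,280),3.2),f(S['pixels'],(180,430,185,260),3.2)]))
E
```

```text
barL 90 [[0.4352, -0.1633, 0.0425], [0.4963, -0.1576, 0.0539], [0.5633, -0.152, 0.0599]]
   0.435 -0.1601 0.0526
   0.449 -0.1596 0.0574
   0.463 -0.1588 0.0545
   0.477 -0.1584 0.0481
   0.491 -0.1577 0.0543
   0.505 -0.1572 0.0547
   0.519 -0.1562 0.0523
   0.547 -0.1551 0.0555
   0.561 -0.1533 0.0532
barR 101 [[0.4406, -0.2725, 0.0336], [0.506, -0.2665, 0.0523], [0.5726, -0.2608, 0.0605]]
   0.44 -0.2694 0.0517
   0.454 -0.2692 0.0524
   0.468 -0.2683 0.053
   0.482 -0.2675 0.051
   0.496 -0.2676 0.0539
   0.51 -0.2656 0.0489
   0.524 -0.2647 0.053
   0.552 -0.2635 0.0547
   0.566 -0.2628 0.051
scraper end 42 [[0.463, -0.312, 0.0518], [0.4667, -0.2942, 0.0566], [0.4725, -0.2795, 0.0634]]
sprayer 798 [[0.7532, -0.0009, 0.0832], [0.7802, 0.0286, 0.1314], [0.8292, 0.0692, 0.1955]]
[ 0.75085089 -0.00681041  0.08002241]
bowl 359 [[0.4188, 0.0046, 0.0203], [0.4659, 0.0544, 0.0347], [0.5028, 0.0879, 0.0448]]
knob 43 [[0.6234, 0.0386, 0.0338], [0.6325, 0.0478, 0.0391], [0.642, 0.0572, 0.0433]]
flange scene circ
brush scene 401 [[0.5042, -0.3117, 0.0467], [0.5517, -0.1888, 0.0548], [0.5713, -0.0874, 0.0609]]
-0.32 0.556 0.0547 48
-0.28 0.5549 0.0545 91
-0.24 0.5532 0.0553 50
-0.2 0.5499 0.055 59
-0.16 0.5493 0.0545 94
-0.12 0.5475 0.0555 58
t 0.1 pos [ 0.1527 -0.5539  0.2492] F [ 0.1 -0.1 -1. ] op 0.999 q [-1.51  0.18  1.61  0.    1.35 -0.21]
world d [ 0.3933  0.3469 -0.0692] shift units [ 9.43 -4.6   1.39] turn units [-0.01 -0.01 -9.66]
```

View pics/crop1.png

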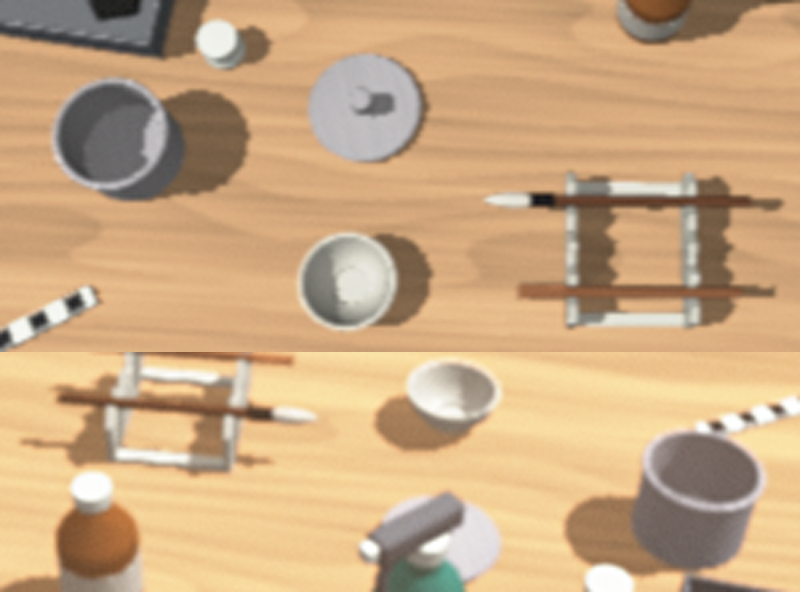

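The crop confirms the layout. The brush's pale bristles sit at (510,200) in the enlarged top view and point to +y. The lid knob is at (362,100), the jar mouth at (112,135), and the path over the rest is clear. I'll start moving, going around the pot at a height of 0.25 m.

Emit:
drive_tool([
  [[0.95,-0.79,0,0,0,0,0],[0.95,-0.79,0,0,0,0,0],[0.95,-0.79,0,0,0,0,0],[0.95,-0.79,0,0,0,0,0],[0.95,-0.79,0,0,0,0,0],[0.94,-0.12,0,0,0,0,0],[0.94,-0.12,0,0,0,0,0],[0.94,-0.12,0,0,0,0,0],[0.94,-0.12,0,0,0,0,0],[0.94,-0.12,0,0,0,0,0]],
])

```text
time_s: 1.1
eef_pos: [0.5157, -0.2565, 0.2496]
eef_rot: [-0.0, 0.991, 0.134, -0.0]
wrist_force: [0.5, -0.4, -0.3]
opening: 1.003
```

Emit:
drive_tool([
  [[0,0,0.1,0,0,-0.97,0],[0,0,0.1,0,0,-0.97,0],[0,0,0.1,0,0,-0.97,0],[0,0,0.1,0,0,-0.97,0],[0,0,0.1,0,0,-0.97,0],[0,0,0.1,0,0,-0.97,0],[0,0,0.1,0,0,-0.97,0],[0,0,0.1,0,0,-0.97,0],[0,0,0.1,0,0,-0.97,0],[0,0,0.1,0,0,-0.97,0]],
])

```text
time_s: 2.1
eef_pos: [0.5139, -0.2577, 0.1992]
eef_rot: [-0.001, 0.686, 0.727, -0.0]
wrist_force: [1.0, 0.2, -0.7]
opening: 1.002
```

```bash
python3 - <<'E'
from nav import *
show([.549,-.209,.053],target(2.6))
E
```

```text
t 2.1 pos [ 0.5139 -0.2577  0.1992] F [ 1.   0.2 -0.7] op 1.002 q [-0.67  0.23  1.65  0.    1.26 -0.73]
world d [ 0.0351  0.0487 -0.1462] shift units [0.93 0.76 2.92] turn units [-0.01 -0.01  0.09]
```

Emit:
drive_tool([
  [[0.46,0.38,0,0,0,0.09,0],[0.47,0.38,0,0,0,0,0],[0,0,0.6,0,0,0,0],[0,0,0.6,0,0,0,0],[0,0,0.6,0,0,0,0],[0,0,0.4,0,0,0,0],[0,0,0.4,0,0,0,0],[0,0,0.2,0,0,0,0],[0,0,0.1,0,0,0,0],[0,0,0,0,0,0,0]],
])

```text
time_s: 3.1
eef_pos: [0.5498, -0.2096, 0.0547]
eef_rot: [-0.0, 0.693, 0.721, -0.0]
wrist_force: [0.1, -0.3, 0.7]
opening: 0.996
```

```bash
python3 - <<'E'
from nav import *
show([.549,-.209,.053],target(2.6))
c=cam('top');save(c,'top1.png')
c2=cam('scene')
f=lambda I,a,k:cv2.resize(I[a[2]:a[3],a[0]:a[1],::-1],None,fx=k,fy=k,interpolation=cv2.INTER_CUBIC)
cv2.imwrite('pics/g1.png',f(c2['pixels'],(150,320,150,260),4.5))
E
```

```text
t 3.1 pos [ 0.5498 -0.2096  0.0547] F [ 0.1 -0.3  0.7] op 0.996 q [-0.57  0.45  1.69  0.    0.99 -0.61]
world d [-0.0008  0.0006 -0.0017] shift units [ 0.01 -0.02  0.03] turn units [-0.   -0.   -0.04]
```

View pics/g1.png

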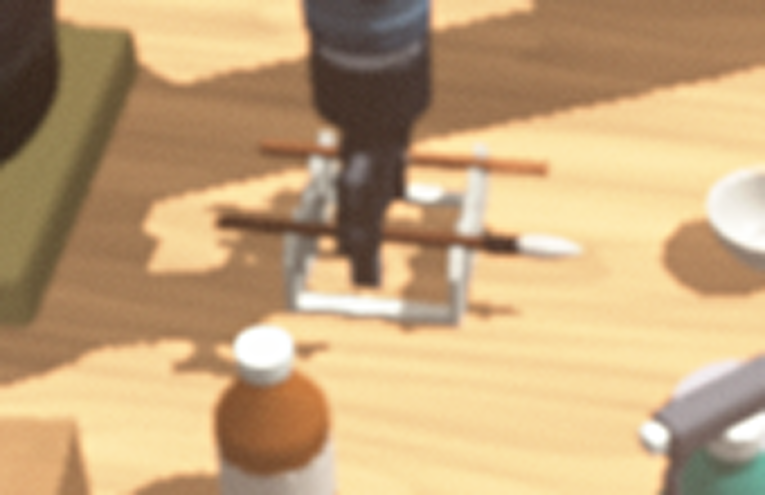

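The fingers straddle the handle between the two bars, at about (365,235) in the crop, and the scraper is clear. I'll close the gripper.

Emit:
drive_tool([
  [[0,0,0,0,0,0,255],[0,0,0,0,0,0,255],[0,0,0,0,0,0,255],[0,0,0,0,0,0,255],[0,0,0,0,0,0,255],[0,0,0,0,0,0,255],[0,0,0,0,0,0,255],[0,0,0,0,0,0,255],[0,0,0,0,0,0,255],[0,0,0,0,0,0,255]],
])

```text
time_s: 4.2
eef_pos: [0.5478, -0.2097, 0.055]
eef_rot: [-0.002, 0.693, 0.721, -0.002]
wrist_force: [-10.0, -0.9, 6.6]
opening: 0.102
```

Emit:
drive_tool([
  [[0,0,-0.1,0,0,0,255],[0,0,-0.3,0,0,0,255],[0,0,-0.6,0,0,0,255],[0,0,-0.7,0,0,0,255],[0,0,-0.7,0,0,0,255],[0,0,-0.7,0,0,0,255],[0.5,0,-0.5,0,0,0,255],[0.8,0,-0.4,0,0,0,255],[0.8,0,0,0,0,0,255],[0.8,0,0,0,0,0,255]],
])

```text
time_s: 5.2
eef_pos: [0.5448, -0.0636, 0.2575]
eef_rot: [0.002, 0.693, 0.721, 0.001]
wrist_force: [-0.3, -0.2, -1.3]
opening: 0.104
```

```bash
python3 - <<'E'
from nav import *
show([.586,.186,.25],target(2.6,0))
E
```

```text
t 5.2 pos [ 0.5448 -0.0636  0.2575] F [-0.3 -0.2 -1.3] op 0.104 q [-0.33  0.11  1.67  0.    1.36 -0.37]
world d [ 0.0412  0.2496 -0.0075] shift units [4.96 1.02 0.15] turn units [ 0.03  0.01 -0.04]
```

Next I'll translate first and then tilt the bristles down 45°.

Emit:
drive_tool([
  [[0.8,0.17,0,0,0,0,255],[0.8,0.17,0,0,0,0,255],[0.8,0.17,0,0,0,0,255],[0.8,0.17,0,0,0,0,255],[0.8,0.17,0,0,0,0,255],[0.6,0.17,0,0,0,0,255],[0.2,0,0,0,-0.6,0,255],[0,0,0,0,-0.6,0,255],[0,0,0,0,-0.6,0,255],[0,0,0,0,-0.6,0,255]],
])

```text
time_s: 6.2
eef_pos: [0.586, 0.1777, 0.2568]
eef_rot: [0.122, 0.683, 0.711, -0.115]
wrist_force: [-0.6, -0.0, -0.8]
opening: 0.101
```

Emit:
drive_tool([
  [[0,0,0,0,-0.6,0,255],[0,0,0,0,-0.6,0,255],[0,0,0,0,-0.6,0,255],[0,0,0,0,-0.6,0,255],[0,0,0,0,-0.4,0,255],[0,0,0,0,-0.4,0,255],[0,0,0,0,0,0,255]],
])

```text
time_s: 6.9
eef_pos: [0.5851, 0.1782, 0.2544]
eef_rot: [0.275, 0.64, 0.667, -0.264]
wrist_force: [0.0, 1.5, -1.1]
opening: 0.099
```

```bash
python3 - <<'E'
from m import *;from nav import *
show([.586,.186,.25],target(2.6,45))
o=ctrl.get_obs();print('tip pred',o['eef_pos']+Rt(o).apply([.134,0,0]))
T=cam('top');S=cam('scene')
f=lambda I,a,k:cv2.resize(I[a[2]:a[3],a[0]:a[1],::-1],None,fx=k,fy=k,interpolation=cv2.INTER_CUBIC)
cv2.imwrite('pics/d1.png',np.hstack([f(T['pixels'],(110,260,100,260),2.6),f(S['pixels'],(300,450,100,260),2.6)]))
for n,c in(('top',T),('scene',S)):
    W=cloud(c);h=W[...,2];px=c['pixels'].astype(int)
    m=(h>.12)&(h<.22)&(px.min(2)>120)&(np.abs(W[...,0]-.58)<.07)&(W[...,1]>.2)&(W[...,1]<.33)
    Q=W[m];print(n,len(Q));
    if len(Q): i=Q[:,2].argmin();print('lowest',Q[i].round(4),'med',np.median(Q,0).round(4))
    p=proj(c,o['eef_pos']+Rt(o).apply([.134,0,0]));print('proj tip',p.round(1),'rim',proj(c,[.581,.266,.08]).round(1))
E
```

```text
t 6.9 pos [0.5851 0.1782 0.2544] F [ 0.   1.5 -1.1] op 0.099 q [ 0.42  0.52  1.34 -0.71  1.62  0.47]
world d [ 0.0009  0.0078 -0.0044] shift units [ 0.17  0.02 -0.05] turn units [-0.03 -0.02 -0.02]
tip pred [0.58106401 0.27317842 0.15992933]
top 21
lowest [0.578 0.269 0.164] med [0.579  0.2574 0.181 ]
proj tip [142.1 203.2] rim [154.  210.4]
scene 42
lowest [0.5859 0.2672 0.1606] med [0.5868 0.2566 0.1752]
proj tip [408.1 198.3] rim [399.3 220.2]
```

View pics/d1.png

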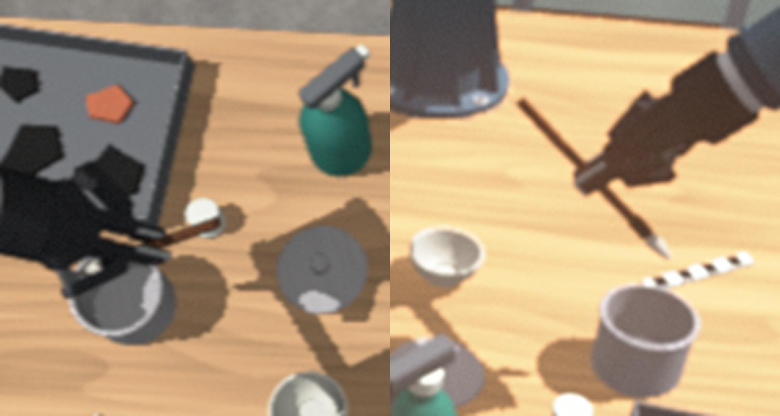

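The tip measures (0.582, 0.269, 0.161) from both views and agrees with the prediction. It hangs above the jar mouth, so I'll go straight down about 112 mm with a small shift in +y.

Emit:
drive_tool([
  [[0.21,0,0.19,0,0,0,255],[0.21,0,0.19,0,0,0,255],[0.21,0,0.19,0,0,0,255],[0.21,0,0.19,0,0,0,255],[0.21,0,0.18,0,0,0,255],[0.21,0,0.18,0,0,0,255],[0.21,0,0.18,0,0,0,255],[0.21,0,0.18,0,0,0,255],[0,0,0,0,0,0,255],[0,0,0,0,0,0,255]],
])

```text
time_s: 8.0
eef_pos: [0.5853, 0.1845, 0.143]
eef_rot: [0.275, 0.64, 0.667, -0.264]
wrist_force: [0.3, -0.8, -0.9]
opening: 0.1
```

```bash
python3 - <<'E'
from m import *;from nav import *
show([.586,.186,.25],target(2.6,0))
o=ctrl.get_obs();print('tip pred',o['eef_pos']+Rt(o).apply([.134,0,0]))
S=cam('scene');T=cam('top')
f=lambda I,a,k:cv2.resize(I[a[2]:a[3],a[0]:a[1],::-1],None,fx=k,fy=k,interpolation=cv2.INTER_CUBIC)
cv2.imwrite('pics/d2.png',np.hstack([f(T['pixels'],(110,260,130,260),2.6),f(S['pixels'],(300,450,130,260),2.6)]))
E
```

```text
t 8.0 pos [0.5853 0.1845 0.143 ] F [ 0.3 -0.8 -0.9] op 0.1 q [ 0.43  0.65  1.38 -0.71  1.5   0.59]
world d [0.0007 0.0015 0.107 ] shift units [-1.49  0.01 -1.54] turn units [-0.02  5.6  -0.04]
tip pred [0.5814529  0.27945936 0.04857252]
```

View pics/d2.png

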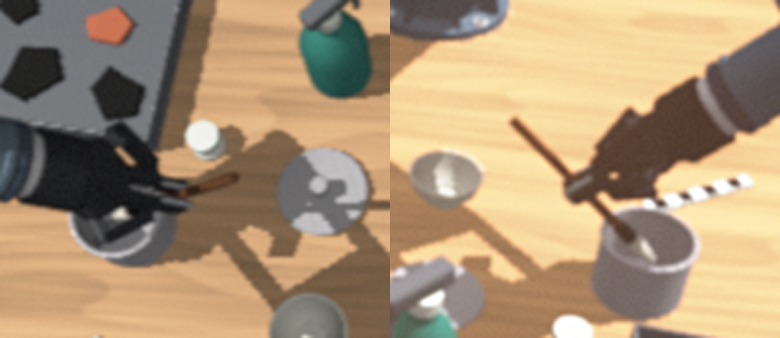

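The bristles are inside the jar with the tip about 31 mm below the rim, and there is no contact force. I'll come up along the same path and level the brush.

Emit:
drive_tool([
  [[-0.2,0,-0.2,0,0,0,255],[-0.3,0,-0.3,0,0,0,255],[-0.3,0,-0.3,0,0,0,255],[-0.3,0,-0.3,0,0,0,255],[-0.3,0,-0.3,0,0,0,255],[-0.1,0,-0.15,0,0.2,0,255],[0,0,0,0,0.6,0,255],[0,0,0,0,0.6,0,255],[0,0,0,0,0.6,0,255],[0,0,0,0,0.6,0,255]],
])

```text
time_s: 9.1
eef_pos: [0.5853, 0.1862, 0.2519]
eef_rot: [0.149, 0.678, 0.706, -0.142]
wrist_force: [-0.3, 0.2, -0.5]
opening: 0.099
```

Emit:
drive_tool([
  [[0,0,0,0,0.6,0,255],[0,0,0,0,0.6,0,255],[0,0,0,0,0.6,0,255],[0,0,0,0,0.6,0,255],[0,0,0,0,0.6,0,255],[-0.8,0,0,0,0,0,255],[-0.8,0,0,0,0,0,255],[-0.8,0,0,0,0,0,255],[-0.8,0,0,0,0,0,255],[-0.8,0,0,0,0,0,255]],
])

```text
time_s: 10.1
eef_pos: [0.5931, -0.0155, 0.2518]
eef_rot: [0.0, 0.693, 0.721, 0.001]
wrist_force: [1.3, -0.4, -0.6]
opening: 0.108
```

```bash
python3 - <<'E'
from m import *;from nav import *
show([.5455,-.2097,.13],target(2.6,0))
E
```

```text
t 10.1 pos [ 0.5931 -0.0155  0.2518] F [ 1.3 -0.4 -0.6] op 0.108 q [-0.23  0.22  1.56  0.    1.36 -0.27]
world d [-0.0476 -0.1942 -0.1218] shift units [-3.84 -1.11  2.43] turn units [ 0.01 -0.   -0.04]
```

Emit:
drive_tool([
  [[-0.77,-0.22,0,0,0,0,255],[-0.77,-0.22,0,0,0,0,255],[-0.77,-0.22,0,0,0,0,255],[-0.77,-0.22,0,0,0,0,255],[-0.77,-0.23,0,0,0,0,255],[0,0,0.6,0,0,0,255],[0,0,0.6,0,0,0,255],[0,0,0.6,0,0,0,255],[0,0,0.63,0,0,0,255],[0,0,0,0,0,0,255]],
])

```text
time_s: 11.1
eef_pos: [0.5425, -0.2068, 0.1254]
eef_rot: [-0.004, 0.693, 0.721, -0.001]
wrist_force: [-0.9, 0.1, -1.0]
opening: 0.102
```

```bash
python3 - <<'E'
from m import *;from nav import *
show([.5455,-.2097,.055],target(2.6,0))
E
```

```text
t 11.1 pos [ 0.5425 -0.2068  0.1254] F [-0.9  0.1 -1. ] op 0.102 q [-0.57  0.34  1.68  0.    1.13 -0.61]
world d [ 0.003  -0.0029 -0.0704] shift units [-0.07  0.07  1.41] turn units [-0.05 -0.04 -0.04]
```

Emit:
drive_tool([
  [[-0.06,0.06,0.2,0,0,0,255],[0,0,0.3,0,0,0,255],[0,0,0.3,0,0,0,255],[0,0,0.2,0,0,0,255],[0,0,0.1,0,0,0,255],[0,0,0.1,0,0,0,255],[0,0,0.1,0,0,0,255],[0,0,0.06,0,0,0,255],[0,0,0,0,0,0,255]],
])

```text
time_s: 12.0
eef_pos: [0.5484, -0.2113, 0.0613]
eef_rot: [-0.0, 0.693, 0.721, -0.0]
wrist_force: [-0.3, -1.4, -1.1]
opening: 0.104
```

```bash
python3 - <<'E'
from m import *;from nav import *
show([.5455,-.2097,.055],target(2.6,0))
S=cam('scene');T=cam('top')
f=lambda I,a,k:cv2.resize(I[a[2]:a[3],a[0]:a[1],::-1],None,fx=k,fy=k,interpolation=cv2.INTER_CUBIC)
cv2.imwrite('pics/p1.png',np.hstack([f(T['pixels'],(260,375,200,290),3.4),f(S['pixels'],(180,295,160,250),3.4)]))
E
```

```text
t 12.0 pos [ 0.5484 -0.2113  0.0613] F [-0.3 -1.4 -1.1] op 0.104 q [-0.57  0.44  1.69  0.    1.01 -0.61]
world d [-0.0029  0.0016 -0.0063] shift units [ 0.03 -0.06  0.13] turn units [-0.   -0.   -0.04]
```

View pics/p1.png

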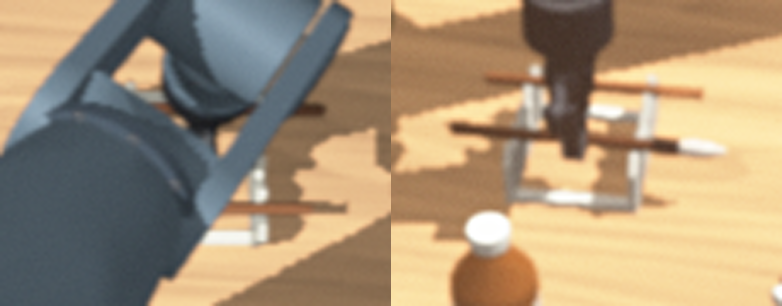

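The brush hovers over its valley, about 6 mm up, with no contact yet. I'll correct by 2.5 mm in x and lower the rest.

Emit:
drive_tool([
  [[0.02,-0.05,0.05,0,0,0,255],[0,0,0.04,0,0,0,255],[0,0,0.03,0,0,0,255],[0,0,0,0,0,0,255]],
])

```text
time_s: 12.5
eef_pos: [0.5467, -0.2106, 0.0561]
eef_rot: [0.001, 0.693, 0.721, 0.0]
wrist_force: [1.8, 1.0, 2.0]
opening: 0.101
```

Emit:
drive_tool([
  [[0,0,0.02,0,0,0,255],[0,0,0,0,0,0,255],[0,0,0,0,0,0,220],[0,0,0,0,0,0,190],[0,0,0,0,0,0,150],[0,0,0,0,0,0,100],[0,0,0,0,0,0,50],[0,0,0,0,0,0,0],[0,0,0,0,0,0,0],[0,0,0,0,0,0,0]],
])

```text
time_s: 13.5
eef_pos: [0.546, -0.2105, 0.0546]
eef_rot: [-0.0, 0.693, 0.721, -0.0]
wrist_force: [0.1, 0.4, -0.1]
opening: 1.001
```

```bash
python3 - <<'E'
from m import *;from nav import *
show([.633,.0477,.15],target(40,0))
S=cam('scene')
W=cloud(S);Q=crop(W,180,290,190,215,.046,.075)
for y0 in np.arange(-.32,-.08,.04):
    m=(Q[:,1]>=y0)&(Q[:,1]<y0+.04)&(abs(Q[:,0]-.551)<.02); m.sum() and print(y0.round(3),np.median(Q[m,0]).round(4),np.median(Q[m,2]).round(4),m.sum())
print(S['depth'].shape)
E
```

```text
t 13.5 pos [ 0.546  -0.2105  0.0546] F [ 0.1  0.4 -0.1] op 1.001 q [-0.57  0.45  1.7  -0.    0.99 -0.61]
world d [0.087  0.2582 0.0954] shift units [ 5.09  1.94 -1.91] turn units [-0.   -0.   -4.71]
-0.32 0.5564 0.0553 44
-0.28 0.5549 0.0547 64
-0.24 0.5527 0.0557 10
-0.2 0.5505 0.0547 50
-0.16 0.5503 0.0554 76
-0.12 0.5477 0.0554 56
(420, 560)
```

The brush lies level across both bars, with the same x and z profile as before. I'll rise and go over the lid.

Emit:
drive_tool([
  [[0,0,-0.4,0,0,0,0],[0,0,-0.8,0,0,0,0],[0,0,-0.9,0,0,0,0],[0.6,0.22,-0.5,0,0,0,0],[0.9,0.34,0,0,0,0,0],[0.9,0.34,0,0,0,0,0],[0.9,0.34,0,0,0,0,0],[0.9,0.34,0,0,0,0,0],[0.89,0.36,0,0,0,0,0],[0,0,0.4,0,0,0,0]],
])

```text
time_s: 14.55
eef_pos: [0.6359, 0.0534, 0.1677]
eef_rot: [0.002, 0.691, 0.723, 0.003]
wrist_force: [0.9, -0.4, 0.2]
opening: 1.003
```

```bash
python3 - <<'E'
from m import *;from nav import *
show([.633,.0475,.034],target(2.6,0))
E
```

```text
t 14.55 pos [0.6359 0.0534 0.1677] F [ 0.9 -0.4  0.2] op 1.003 q [-0.1   0.39  1.51  0.    1.23 -0.15]
world d [-0.0029 -0.0059 -0.1337] shift units [-0.12 -0.08  2.67] turn units [ 0.05 -0.01  0.  ]
```

Emit:
drive_tool([
  [[-0.06,-0.04,0.5,0,0,0,0],[0,0,0.6,0,0,0,0],[0,0,0.6,0,0,0,0],[0,0,0.4,0,0,0,0],[0,0,0,0,0,0,0],[0,0,0,0,0,0,0]],
])

```text
time_s: 15.15
eef_pos: [0.631, 0.0446, 0.0598]
eef_rot: [-0.0, 0.693, 0.721, -0.0]
wrist_force: [0.6, 1.0, 0.2]
opening: 1.002
```

```bash
python3 - <<'E'
from m import *;from nav import *
show([.633,.0475,.034],target(2.6,0))
S=cam('scene');T=cam('top')
f=lambda I,a,k:cv2.resize(I[a[2]:a[3],a[0]:a[1],::-1],None,fx=k,fy=k,interpolation=cv2.INTER_CUBIC)
cv2.imwrite('pics/l1.png',np.hstack([f(T['pixels'],(175,290,155,255),3.4),f(S['pixels'],(270,385,180,280),3.4)]))
W=cloud(S);Q=crop(W,285,345,225,265,.005,.018);Q=Q[(abs(Q[:,0]-.634)<.065)&(abs(Q[:,1]-.047)<.065)]
print(((Q.max(0)+Q.min(0))/2).round(4),np.ptp(Q,axis=0).round(4))
E
```

```text
t 15.15 pos [0.631  0.0446 0.0598] F [0.6 1.  0.2] op 1.002 q [-0.12  0.53  1.57  0.    1.04 -0.16]
world d [ 0.002   0.0029 -0.0258] shift units [0.06 0.04 0.52] turn units [-0.   -0.   -0.04]
[0.6361 0.0469 0.0105] [0.0965 0.1042 0.0089]
```

View pics/l1.png

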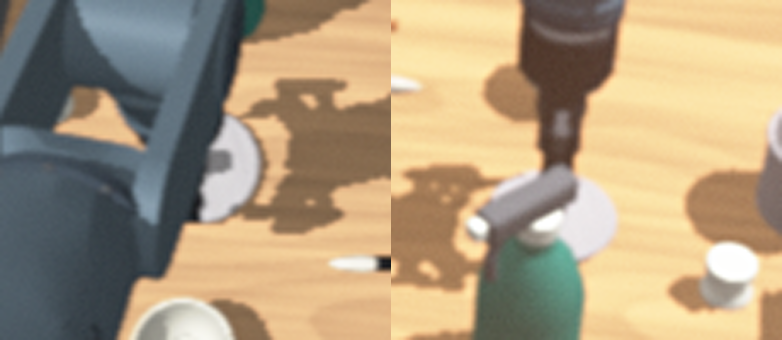

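The gripper is centred over the lid, and the sprayer is well clear in front of it. I'll go down the last 25 mm and close on the knob.

Emit:
drive_tool([
  [[0.06,0.04,0.2,0,0,0,0],[0,0,0.2,0,0,0,0],[0,0,0.1,0,0,0,0],[0,0,0,0,0,0,100],[0,0,0,0,0,0,160],[0,0,0,0,0,0,190],[0,0,0,0,0,0,220],[0,0,0,0,0,0,255],[0,0,0,0,0,0,255],[0,0,0,0,0,0,255]],
])

```text
time_s: 16.25
eef_pos: [0.6334, 0.0476, 0.0353]
eef_rot: [0.001, 0.693, 0.721, 0.0]
wrist_force: [0.2, -0.3, 5.1]
opening: 0.227
```

Emit:
drive_tool([
  [[0,0,0,0,0,0,255],[0,0,0,0,0,0,255],[0,0,0,0,0,0,255]],
])

```text
time_s: 16.55
eef_pos: [0.6334, 0.0476, 0.0353]
eef_rot: [0.0, 0.693, 0.721, 0.0]
wrist_force: [-0.2, -0.1, 5.8]
opening: 0.233
```

Emit:
drive_tool([
  [[0,0,-0.1,0,0,0,255],[0,0,-0.3,0,0,0,255],[0,0,-0.6,0,0,0,255],[0,0,-0.8,0,0,0,255],[0,0,-0.8,0,0,0,255],[0.4,-0.08,-0.4,0,0,0,255],[0.6,-0.12,0,0,0,0,255],[0.6,-0.12,0,0,0,0,255],[0.6,-0.12,0,0,0,0,255],[0.6,-0.12,0,0,0,0,255]],
])

```text
time_s: 17.55
eef_pos: [0.5985, 0.1875, 0.1853]
eef_rot: [-0.0, 0.693, 0.721, -0.0]
wrist_force: [-0.6, -0.3, -2.4]
opening: 0.229
```

Emit:
drive_tool([
  [[0.6,-0.12,0,0,0,0,255],[0.5,-0.1,0,0,0,0,255],[0.3,-0.06,0,0,0,0,255],[0.2,0,0,0,0,0,255],[0,0,0,0,0,0,255],[0,0,0,0,0,0,255]],
])

```text
time_s: 18.15
eef_pos: [0.5824, 0.265, 0.1846]
eef_rot: [0.0, 0.693, 0.721, -0.0]
wrist_force: [-0.2, -0.1, -2.2]
opening: 0.234
```

```bash
python3 - <<'E'
from m import *;from nav import *
show([.581,.266,.16],target(2.6,0))
o=ctrl.get_obs();p=o['eef_pos']
S=cam('scene');T=cam('top')
f=lambda I,a,k:cv2.resize(I[a[2]:a[3],a[0]:a[1],::-1],None,fx=k,fy=k,interpolation=cv2.INTER_CUBIC)
cv2.imwrite('pics/l2.png',np.hstack([f(T['pixels'],(90,220,140,270),3),f(S['pixels'],(335,465,130,260),3)]))
for n,c in(('top',T),('scene',S)):
    W=cloud(c);d=W-p;zf=-.0283+.004
    m=(abs(d[...,2]-zf)<.012)&(np.hypot(d[...,0],d[...,1])<.065)&(np.hypot(d[...,0],d[...,1])>.025)
    Q=W[m];print(n,len(Q),'flange mid-TCP',(((Q.max(0)+Q.min(0))/2)-p).round(4),'ext',np.ptp(Q,axis=0).round(4))
    A=np.c_[Q[:,:2]-p[:2],np.ones(len(Q))];print(' plane',np.linalg.lstsq(A,Q[:,2]-p[2],rcond=None)[0].round(4))
    m=(abs(W[...,2]-.08)<.008)&(np.hypot(W[...,0]-.581,W[...,1]-.2663)<.06)
    Q=W[m];h=cv2.convexHull(Q[:,:2].astype(np.float32))[:,0];print(' rim',len(Q),circ(h))
E
```

```text
t 18.15 pos [0.5824 0.265  0.1846] F [-0.2 -0.1 -2.2] op 0.234 q [ 0.24  0.38  1.49 -0.    1.27  0.2 ]
world d [-0.0014  0.001  -0.0246] shift units [ 0.02 -0.03  0.49] turn units [-0.    0.   -0.04]
top 579 flange mid-TCP [-0.001  -0.0098 -0.0249] ext [0.1056 0.0888 0.0108]
 plane [-0.0038  0.0045 -0.0249]
 rim 113 (array([0.57910499, 0.26694346]), np.float64(0.05127257697996527))
scene 594 flange mid-TCP [ 0.004  -0.0018 -0.0257] ext [0.1046 0.1068 0.01  ]
 plane [-0.0037  0.0027 -0.0249]
 rim 216 (array([0.58265313, 0.26530377]), np.float64(0.05184394172085233))
```

View pics/l2.png

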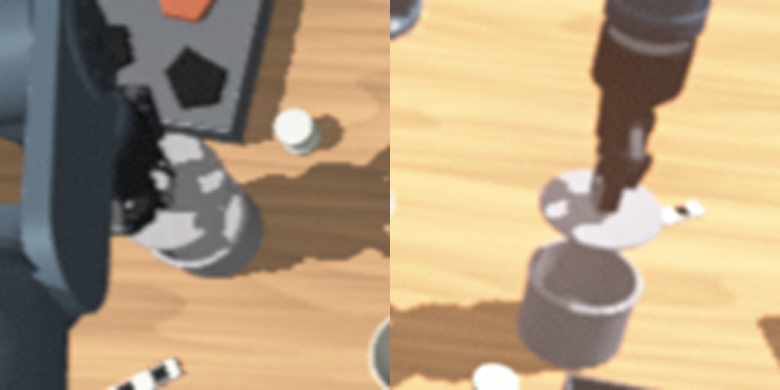

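The lid hangs level, with a plane slope of about 0.2°. Both cameras put it roughly +3 mm in x and −2 mm in y from the jar's centre, so I'll correct that, descend to just above the rim and check again.

Emit:
drive_tool([
  [[0.04,-0.06,0.3,0,0,0,255],[0,0,0.4,0,0,0,255],[0,0,0.3,0,0,0,255],[0,0,0.2,0,0,0,255],[0,0,0.05,0,0,0,255],[0,0,0,0,0,0,255],[0,0,0,0,0,0,255]],
])

```text
time_s: 18.95
eef_pos: [0.5797, 0.2678, 0.1229]
eef_rot: [0.0, 0.693, 0.721, 0.001]
wrist_force: [0.1, -0.2, -1.7]
opening: 0.233
```

```bash
python3 - <<'E'
from m import *;from nav import *
show([.5795,.267,.122],target(2.6,0))
o=ctrl.get_obs();p=o['eef_pos']
S=cam('scene');T=cam('top')
S0=np.load('scene0.npy',allow_pickle=True).item();T0=np.load('top0.npy',allow_pickle=True).item()
f=lambda I,a,k:cv2.resize(I[a[2]:a[3],a[0]:a[1],::-1],None,fx=k,fy=k,interpolation=cv2.INTER_CUBIC)
cv2.imwrite('pics/l3.png',np.hstack([f(T['pixels'],(90,220,140,270),3),f(S['pixels'],(335,465,150,280),3)]))
def edge(W,c0,z,r0,dz):
    # outer radius per azimuth, circle with robust refit
    d=W-np.r_[c0,z];r=np.hypot(d[...,0],d[...,1]);m=(abs(d[...,2])<dz)&(r<r0+.012)&(r>.025)
    Q=W[m];a=np.arctan2(Q[:,1]-c0[1],Q[:,0]-c0[0]);k=(a//.2).astype(int);rr=r[m];E=[]
    for b in np.unique(k):
        i=np.where(k==b)[0];j=i[rr[i].argmax()]
        if rr[j]>r0-.006:E.append(Q[j])
    E=np.array(E);return circ(E)[0].round(4),circ(E)[1].round(4),len(E)
for n,c,c0 in(('top',T,T0),('scene',S,S0)):
    j0=circ(cv2.convexHull(crop(cloud(c0),*((130,185,190,240) if n=='top' else (370,425,205,255)),.074,.09)[:,:2].astype(np.float32))[:,0])
    print(n,'jar edge t0',edge(cloud(c0),np.array([.581,.2663]),.079,.0525,.006),'hull',j0[0].round(4),'lid edge',edge(cloud(c),p[:2],p[2]-.0245,.0545,.007))
E
```

```text
t 18.95 pos [0.5797 0.2678 0.1229] F [ 0.1 -0.2 -1.7] op 0.233 q [ 0.25  0.45  1.53 -0.    1.16  0.21]
world d [-0.0002 -0.0008 -0.0009] shift units [-0.02 -0.    0.02] turn units [ 0.01 -0.   -0.04]
top jar edge t0 (array([0.5797, 0.2676]), np.float64(0.0519), 32) hull [0.5797 0.2675] lid edge (array([0.5791, 0.2687]), np.float64(0.054), 20)
scene jar edge t0 (array([0.5824, 0.2655]), np.float64(0.052), 32) hull [0.5821 0.2653] lid edge (array([0.5821, 0.2663]), np.float64(0.0541), 28)
```

View pics/l3.png

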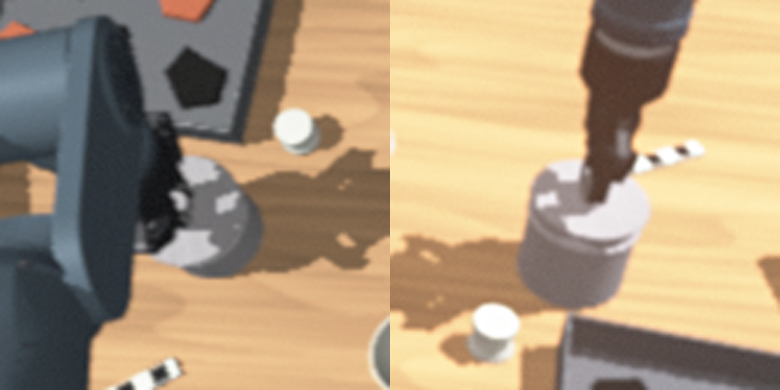

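The lid is within about 1 mm of the jar's axis in both views and sits above it. I'll correct 1 mm in y and lower gently.

Emit:
drive_tool([
  [[-0.02,0.01,0.04,0,0,0,255],[0,0,0.04,0,0,0,255],[0,0,0.04,0,0,0,255],[0,0,0.04,0,0,0,255],[0,0,0.03,0,0,0,255],[0,0,0.03,0,0,0,255],[0,0,0.02,0,0,0,255],[0,0,0.02,0,0,0,255],[0,0,0,0,0,0,255],[0,0,0,0,0,0,255]],
])

```text
time_s: 20.05
eef_pos: [0.5796, 0.2668, 0.1091]
eef_rot: [-0.0, 0.693, 0.721, 0.0]
wrist_force: [0.8, 0.1, -2.1]
opening: 0.231
```

Emit:
drive_tool([
  [[0,0,0.01,0,0,0,255],[0,0,0.01,0,0,0,255],[0,0,0,0,0,0,255],[0,0,0,0,0,0,255]],
])

```text
time_s: 20.45
eef_pos: [0.5796, 0.2668, 0.1083]
eef_rot: [0.0, 0.693, 0.721, 0.0]
wrist_force: [-0.7, -1.0, -0.3]
opening: 0.235
```

Emit:
drive_tool([
  [[0,0,0.01,0,0,0,255],[0,0,0.01,0,0,0,255],[0,0,0,0,0,0,255],[0,0,0,0,0,0,255]],
])

```text
time_s: 20.85
eef_pos: [0.5797, 0.2668, 0.1083]
eef_rot: [0.0, 0.693, 0.721, 0.0]
wrist_force: [-3.7, -1.7, 6.4]
opening: 0.232
```

The lid is in contact at 0.1083, exactly the seated height, with a light upward force of 6 N. I'll release and retreat straight up.

Emit:
drive_tool([
  [[0,0,-0.01,0,0,0,255],[0,0,0,0,0,0,180],[0,0,0,0,0,0,160],[0,0,0,0,0,0,130],[0,0,0,0,0,0,100],[0,0,0,0,0,0,50],[0,0,0,0,0,0,0],[0,0,0,0,0,0,0],[0,0,0,0,0,0,0],[0,0,0,0,0,0,0]],
])

```text
time_s: 21.85
eef_pos: [0.5796, 0.2667, 0.1076]
eef_rot: [0.0, 0.693, 0.721, 0.0]
wrist_force: [0.3, -0.3, 0.0]
opening: 0.996
```

Emit:
drive_tool([
  [[0,0,-0.1,0,0,0,0],[0,0,-0.3,0,0,0,0],[0,0,-0.5,0,0,0,0],[0,0,-0.6,0,0,0,0],[0,0,-0.6,0,0,0,0],[0,0,-0.6,0,0,0,0],[-0.6,-0.6,-0.3,0,0,0,0],[-0.6,-0.6,0,0,0,0,0],[-0.6,-0.6,0,0,0,0,0],[-0.6,-0.6,0,0,0,0,0]],
])

```text
time_s: 22.85
eef_pos: [0.4635, 0.1412, 0.2591]
eef_rot: [0.001, 0.693, 0.721, 0.001]
wrist_force: [0.6, -1.3, 0.9]
opening: 1.002
```

Emit:
drive_tool([
  [[-0.6,-0.6,0,0,0,0,0],[-0.3,-0.3,0,0,0,0,0],[0,0,0,0,0,0,0],[0,0,0,0,0,0,0]],
])

```text
time_s: 23.25
eef_pos: [0.4219, 0.0952, 0.2591]
eef_rot: [0.001, 0.693, 0.721, 0.001]
wrist_force: [0.1, -0.5, 0.5]
opening: 0.998
```

```bash
python3 - <<'E'
from m import *;from nav import *
show([.58,.267,.3])
S=cam('scene');T=cam('top')
f=lambda I,a,k:cv2.resize(I[a[2]:a[3],a[0]:a[1],::-1],None,fx=k,fy=k,interpolation=cv2.INTER_CUBIC)
cv2.imwrite('pics/f1.png',np.vstack([f(T['pixels'],(90,380,140,240),2.7),f(S['pixels'],(170,460,160,270),2.7)]))
for n,c in(('top',T),('scene',S)):
    W=cloud(c);r=np.hypot(W[...,0]-.581,W[...,1]-.2665);m=(abs(W[...,2]-.084)<.008)&(r<.065)&(r>.02);Q=W[m]
    if len(Q)<50: print(n,len(Q));continue
    A=np.c_[Q[:,:2]-[.581,.2665],np.ones(len(Q))];print(n,len(Q),'plane',np.linalg.lstsq(A,Q[:,2],rcond=None)[0].round(4),circ(cv2.convexHull(Q[:,:2].astype(np.float32))[:,0]))
    m=(W[...,2]>.108)&(W[...,2]<.125)&(r<.03);print(' knob',W[m].mean(0).round(4),W[m].max(0).round(4))
    Q=W[(W[...,2]>.02)&(W[...,2]<.065)&(r<.07)];print(' body low',len(Q),((Q.max(0)+Q.min(0))/2).round(4))
E
```

```text
t 23.25 pos [0.4219 0.0952 0.2591] F [ 0.1 -0.5  0.5] op 0.998 q [-0.05 -0.16  1.94  0.    1.37 -0.09]
world d [0.1581 0.1718 0.0409] shift units [ 3.31  3.29 -0.81] 
top 519 plane [-0.0102 -0.0024  0.0838] (array([0.58490491, 0.26583778]), np.float64(0.04986537153553768))
 knob [0.5786 0.2665 0.1125] [0.5896 0.2755 0.116 ]
 body low 38 [0.5926 0.2247 0.0431]
scene 691 plane [-0.0053  0.0013  0.0834] (array([0.58234356, 0.26514095]), np.float64(0.05422203342480879))
 knob [0.5835 0.265  0.1117] [0.5922 0.2753 0.1153]
 body low 436 [0.6049 0.264  0.0427]
```

View pics/f1.png

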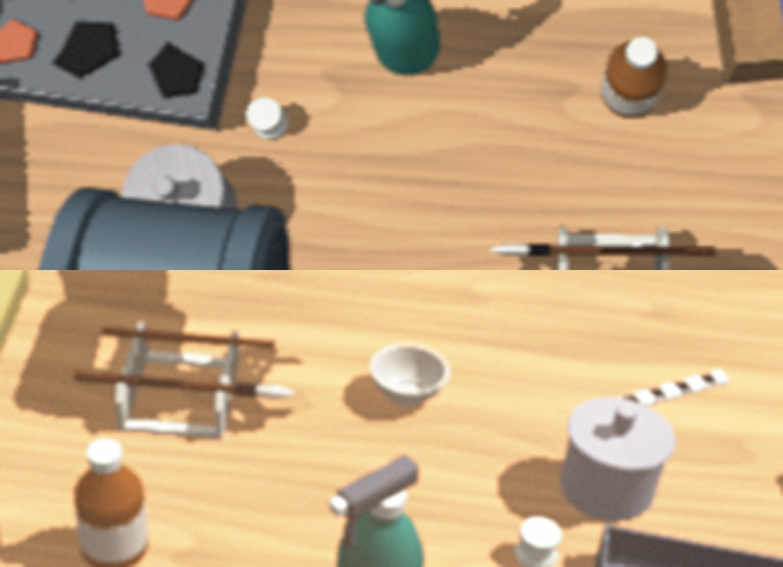

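The lid sits flush on the jar, with the flange top at 0.0836 m against 0.084 expected. It is level, and in the scene view its centre matches the jar's starting centre. The brush lies across both bars and the bystanders look unmoved. I'll hand in.

```bash
python3 -c "
from bench import ctrl
print(ctrl.hand_in())"
```

```text
the job is handed in; nothing more can be done
None
```

The job is done and handed in at about 23 s of the 61 s allowed, with no verdict reported.

- **Dip:** I tilted the brush 45° and lowered the bristle tip to about 31 mm below the rim. The depth comes from the arm's pose, which matched both camera views just above the jar. No contact force showed while it was in.
- **Brush:** It is back across both bars in its original valley. Its position and height along the handle in the scene view match the start, and the scraper looks unmoved.
- **Lid:** I corrected it to within about 1 mm of the jar's axis, lowered it slowly to the expected seated height with about 6 N of contact, then released it and backed off.

**Last checks:**
- **Seating:** The scene camera puts the flange top at 83.4 mm (84 expected), level to about 0.3°. Its centre is within 0.3 mm of where the jar's rim was measured at the start.
- **Jar and surroundings:** The jar stands upright in the same place, and the nearby things look unshifted. I did not measure the bystanders again, and the last picture leaves out most of the pot, which the arm only passed near on its first move.
- **Disagreement:** The top view of the seated lid was partly hidden by the arm. Its circle fit read about 5 mm off in x and too small, and its slope was about 0.6°, so I relied on the scene view. The two cameras also differ by a steady 2–3 mm, which I allowed for by comparing lid and jar within each view.

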